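Lock the filter cartridge into its cam-lock dock

ROBOT

A 6-joint arm with a two-finger parallel gripper is mounted at the origin on a cart in front of the work surface, level with it; the furniture and walls round the work are solid. World frame = base frame: x ahead of the robot, y to its left, z up, the work surface at z = 0. Lengths are in m, angles in rad, forces in N, time in s.
With the tool pointing down it reaches from about 0.325 to 0.75 m from the base axis. Payload 7.6 kg.
Tool frame: the origin (TCP) lies at the very end of the fingers, on their centre line; the grasp point (between the pads) lies 19 mm behind it (robot.pinch_z is the distance from the TCP to the grasp point, in m); z points along the fingers, y is the line along which they close (so a half turn about z gives the same grasp; the last joint's range is limited). The gripper opens to 85 mm and grips with 20 to 120 N. Pads are 22 mm wide; open, the fingers measure 114 mm over their backs; the gripper's body (76 mm by 85 mm) begins 54 mm behind the grasp point. The pads swing forward as they close: fully open they stand 13 mm farther back than shut.
Start: joints at [-1.389, 0.052, 1.401, -0, 1.689, -0.07], TCP at [0.131, -0.508, 0.231] pointing down, gripper open.
Joint ranges: [-2.9, 2.9], [-0.91, 2.17], [0.12, 2.37], [-1.06, 4.2], [0.26, 2.73], [-2.93, 2.93]. Speed limits (rad/s): [2.57, 2.57, 3.01, 3.14, 3.14, 3.14].

INTERFACE

Orientations are given as a 3x3 rotation matrix whose columns are the frame's x, y, z axes.
In Python, from plant import robot gives the robot as it stands. The module is installed in compiled form; this text tells all that it offers.
- The arm moves only by the tool move_arm, never from a script. Its argument "series" is a list of rows, each a list of 3 entries, a list of its own where there are three numbers: the gripper command: -1 is shut, 1 is fully open, values between are in proportion, then the shift along the tool's x, y, z each as a share of 0.15 m, from -1 to 1, then the turn, a rotation vector about the tool's x, y, z each as a share of 1.5 rad, from -1 to 1. In form: [[grip, [dx, dy, dz], [ax, ay, az]], ...]. A call has 1 to 12 rows; each row is the pose to reach, as a shift and turn from the pose commanded when the call began, along the tool's axes at that moment; what a row does not reach only later rows make up. A row lasts 1/8 s, in which the tool goes at most 62.5 mm and 10.7 degrees, less where a joint would pass 70% of its speed; a pose out of reach is approached as far as the arm can. A call with a number of a shift or a turn outside -1 to 1 is refused whole. A call with a gripper value outside its range is refused whole. The fingers move at their own pace and stop on an object; "newtons" is the grip in N (left out, the last holds). Time passes only in rows, so rows that repeat a pose let the fingers close. It gives the time, the measured TCP pose, the force, the opening and the grip force at its end, in the units of the state.
- robot.read_state(): the state, without advancing time (a new reading comes with each control period).
- robot.camera(name): name is "scene" or "top" or "wrist"; returns a dict with "frame" (480x640x3 uint8, blue, green, red), "camera_matrix" (3x3 intrinsics, pixels), "eye" and "attitude" of the camera in the world; the wrist camera has in their place "T_tool_cam" (4x4, takes a point from camera to tool coordinates, whose origin is the TCP and whose axes are the flange's). Camera axes: x right, y up, looking along -z (the intrinsics and any distortion apply to the point x, -y, -z); pixel columns grow to the right and rows downward; lengths in m; the calibration is good to about 2 mm. A picture is of the moment at which its call begins: read the wrist's pose just before it. There is no depth.
- robot.finish_job(): hands the job in; it is judged then, once.
The state is a dict: "time_s": time; "joint_positions": joint angles; "qd": joint speeds; "joint_torque": joint torques, N m; "eef_pos": TCP position; "ee_rot": TCP orientation; "wrist_force": force on the tool from outside, world axes, zero at the start; "wrist_torque": the same for the moment, N m; "width": opening from 0.0 (shut) to 1.0 (fully open); "finger_force": force on a finger pad.
Only numpy, scipy, OpenCV 4.12 (cv2) and the standard library are available. Lean on these libraries where they do the work, as an engineer would, in place of code of your own. Each camera call takes 0.05 s, during which the arm holds its last target. There are 200 camera calls.

TASK

Push the white filter cartridge along its dock until it is felt to press firmly on the sprung seal (with 8 to 16 N; never more, or it is damaged), then turn the cam by its black finger bar half a turn clockwise to its stop, so that the hook draws the bolt in and keeps the cartridge clamped tight on the seal. Leave the things lying around where they are.

Things in the scene. Friction and masses are not known exactly. Their poses are not given: they have to be found in the camera images.
- dock: Fixed aluminium dock, base 200 x 84 x 6 mm. Origin: on the cam's axis, at worktop level; z up; x along the base from cartridge to cam, the way the cartridge is pushed (away from the robot). Base: x = -162 to +38 mm. Two lipped side rails (tops 20.5 mm up, outer faces 77 mm apart, x = -162 to -54 mm) guide the cartridge with 2 mm play each side; it cannot be lifted out.
- cartridge: Loose white block in the dock, 60 (x) x 44 (y) x 38 (z) mm, ribbed sides, grey plate on top, about 0.3 kg. Origin: centre of its underside, 6 mm above the worktop; axes as the dock's. Starts 14 to 40 mm short of the seal, slides with 0.5 to 3 N. More than 16 N from the robot damages it. Locked, its origin is at x = -78 mm (within 2 mm) in the dock's frame; its front face is at its x = +30 mm.
- cam (a joint): Angle of the cam, rad: 0 = open (start 0 to 0.3), grows clockwise seen from above, firm stop at 3.14 = closed. It stays where it is left. From about 0.7 on the hook is round the bolt's head; somewhere from 1.0 to 2.5 (as the seal lies) it begins to draw, until 2.8. Torque 0.06 N m free, 0.2 to 0.5 N m while drawing, more against the stop.
- cam_grip (a point): Centre of the cam's black finger bar, 60 mm above the worktop on the cam's axis (the dock's z axis). Bar: 46 mm long (this point's x axis, which is the dock's x axis at cam angle 0 and turns with the cam), 12 mm wide (its y axis), 48 to 72 mm above the worktop. Below it: a steel disc of 44 mm diameter, then the spiral hook, up to 34 mm from the axis.
- petri_a: Bystander: clear petri dish, 58 mm across, 15 mm high, pinkish. Origin: centre of its underside.
- petri_b: Bystander: clear petri dish, 58 mm across, 15 mm high. Origin: centre of its underside.
- tally_counter: Bystander: chrome hand tally counter lying flat, 71 x 55 x 24 mm. Origin: centre of its underside.
- tweezers: Bystander: steel tweezers lying flat, 17 x 126 x 9 mm. Origin: centre of its underside.
- seal_place (a point): Point of the dock, 34 mm up, x = -52 mm: where the face of the sprung double rubber seal pad (20 to 44 mm up) lies on average. The true face lies up to 3 mm nearer or farther, unreported: it is felt. The pad gives 4 N at first touch and 5 N more per mm (8 mm at most). It pushes the cartridge back a little when let go; the hook still catches the bolt then.
- push_face (a point): Centre of the free part of the cartridge's flat rear face (its x = -30 mm), 32 mm above the worktop; the face is 44 mm wide and free from 21 to 44 mm above the worktop. Axes as the dock's. Push here along +x and press with 8 N or more for 0.2 s, never over 16 N.
- bolt_head (a point): The bolt's head: upright 8 mm round steel pin, 18 mm high, on a 6 mm neck that reaches 32 mm forward from the cartridge's front face (at the cartridge's x = +62 mm). This point is at its mid-height, 34 mm above the worktop. The hook grips round it.
Things that resemble listed ones, but are neither listed nor needed, are in the scene too. Of the things that look like the cartridge, the smallest one is meant.

How it is judged:
On the way, in this order (a step that is already met when the one before it is completed fails the run):
1. the cartridge is pressed on the seal by the robot with at least 8 N, the cam still open (contact force between any of the fingers, the arm and cartridge above 7 N and x of cartridge in the frame of dock above -0.0855 m and value of joint cam below 0.6 rad), for 0.2 s.
2. the cam is closed and the cartridge is drawn in, with the robot off the cartridge (value of joint cam above 3 rad and x of cartridge in the frame of dock above -0.08 m and contact force between each of the fingers, the arm and cartridge below 0.1 N), for 0.2 s.
At the end, for the whole second after the job is handed in: The cam stands at its stop (angle over 3.0 rad), the cartridge's origin lies at x = -80 to -76 mm in the dock's frame, held there by the hook, at rest (value of joint cam above 3 rad and x of cartridge in the frame of dock between -0.08 and -0.076 m and linear speed of cartridge below 0.01 m/s); the robot touches nothing.
It fails at once if the robot pushes on the cartridge with more than 16 N (contact force between any of the fingers, the arm and cartridge above 18 N).
It fails at once if a bystander (petri dish, tally counter, tweezers) is moved more than 15 mm (distance of any of petri_a, petri_b, tally_counter, tweezers from where it was at the start of the episode above 0.015 m).
It also fails if it takes over 70 s, if anything falls off the work surface, if the arm or the gripper's body presses on something with over 40 N, if the wrist force passes 120 N, or if a joint passes its speed limit or range.

## Working session

There is one attempt and no reset: what is moved stays moved. The work goes in short steps, Python scripts to look and compute and a tool call to move; the robot and the scene stay as the last step left them, time stands still between calls to the robot, and variables do not carry over. Pictures are saved under pics/ and viewed, at most 10 in all, crops included, and the job is handed in when it is done.

Besides the shell and the picture viewer there is one more tool, called as name([rows], argument=value, ...), one row to a line, values as JSON. move_arm: Moves the arm, as the interface text tells. Shift numbers are shares of 0.15 m and turn numbers shares of 1.5 rad, none past 1 either way. Its arguments: {"type":"object","properties":{"series":{"type":"array","items":{"type":"array"}},"newtons":{"type":"number"}},"required":["series"]}

```bash
mkdir -p pics; cat > h.py <<'E'
import numpy as np, cv2
from plant import robot
def ray(c,u,v,T=None):
    K=np.array(c["camera_matrix"]); d=np.array([(u-K[0,2])/K[0,0],-(v-K[1,2])/K[1,1],-1.])
    if "eye" in c: R=np.array(c["attitude"]); return np.array(c["eye"]),R@d
    M=np.array(c["T_tool_cam"]); R,p=T
    return np.array(p)+np.array(R)@M[:3,3], np.array(R)@(M[:3,:3]@d)
def onz(c,u,v,z,T=None):
    o,d=ray(c,u,v,T); return o+d*(z-o[2])/d[2]
E
python3 - <<'E'
from h import *
for n in("scene","top"):
    c=robot.camera(n); cv2.imwrite(f"pics/{n}0.png",c["frame"]); print(n,c["camera_matrix"],c["eye"],c["attitude"],c.keys())
s=robot.read_state(); print(s)
E
```

```text
scene [[613.79373265   0.         325.84323898]
 [  0.         613.79373265 238.56702934]
 [  0.           0.           1.        ]] [-0.12829523  0.62306703  0.52786867] [[-0.65247638  0.32438878 -0.6848697 ]
 [-0.7576894  -0.2953162   0.58197519]
 [-0.0134669   0.89864357  0.43847278]] dict_keys(['frame', 'camera_matrix', 'eye', 'attitude'])
top [[508.04125598   0.         325.83277611]
 [  0.         508.04125598 235.73455671]
 [  0.           0.           1.        ]] [0.44635719 0.01069307 0.92226817] [[-0.02156837  0.97809173 -0.20705403]
 [-0.99976559 -0.02149256  0.00261582]
 [-0.00189161  0.20706191  0.97832601]] dict_keys(['frame', 'camera_matrix', 'eye', 'attitude'])
{'time_s': 0.1, 'joint_positions': array([-1.38929319e+00,  5.27960477e-02,  1.40163975e+00,  2.52953705e-05,
        1.68860497e+00, -7.02989721e-02]), 'qd': array([ 9.00423402e-04, -1.85688801e-04, -2.69430244e-03,  9.46004266e-04,
       -9.80277100e-05,  7.41852763e-04]), 'joint_torque': array([ 1.20215984e-03, -3.82582998e+01, -3.60984206e+01, -8.32126466e-05,
        4.80033297e-03, -4.06748129e-06]), 'eef_pos': array([ 0.13078352, -0.50816609,  0.23053664]), 'ee_rot': array([[ 9.68464280e-01,  2.49152329e-01, -2.36688076e-04],
       [ 2.49152410e-01, -9.68463234e-01,  1.42885545e-03],
       [ 1.26778964e-04, -1.44276687e-03, -9.99998951e-01]]), 'wrist_force': array([0.51855315, 0.35399709, 0.23961901]), 'wrist_torque': array([-0.02615989, -0.0059122 ,  0.02353108]), 'finger_force': 0.0, 'width': 1.0028124733919834}
```

View pics/scene0.png

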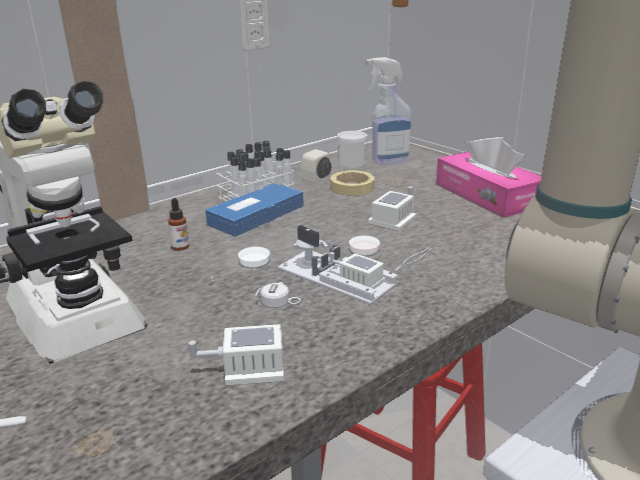

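View pics/top0.png

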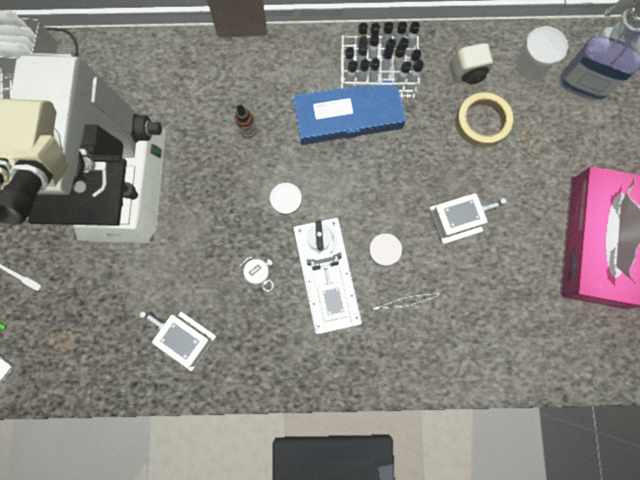

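Top view: the cartridge candidates are the white blocks at (333,300) in the dock, (181,341) and (465,214). The smallest is the one in the dock at (333,300). The black finger bar is at about (319,235), the tally counter at (256,271), the petri dishes at (286,198) and (386,249), and the tweezers at (405,300). I'll check the dock one in a close crop.

```bash
python3 - <<'E'
from h import *
f=cv2.imread("pics/top0.png")[205:345,265:405]
cv2.imwrite("pics/crop1.png",cv2.resize(f,(588,588),interpolation=cv2.INTER_CUBIC))
E
```

```text
(no output)
```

View pics/crop1.png

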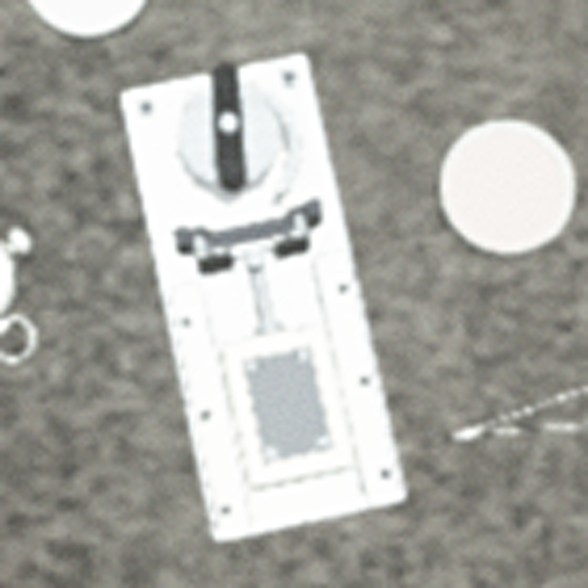

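The crop shows the dock with these base corners in crop pixels: (121,95), (303,55), (407,497), (217,542). The bar runs from (225,65) to (232,190), and the grey plate is centred near (287,405). The dock, seal and bolt confirm that this is the right cartridge.

```bash
cat >> h.py <<'E'
E
python3 - <<'E'
from h import *
c=robot.camera("top")
P=lambda u,v,z: onz(c,265+(u+.5)/4.2-.5,205+(v+.5)/4.2-.5,z)
C=[P(*q,0.006)[:2] for q in((121,95),(303,55),(407,497),(217,542))]
fr=(C[0]+C[1])/2; re=(C[2]+C[3])/2
print(C,fr,re,np.linalg.norm(fr-re),np.linalg.norm(C[0]-C[1]),np.linalg.norm(C[2]-C[3]))
x=(fr-re); x/=np.linalg.norm(x); y=np.array([-x[1],x[0]])
O=(fr+re)/2+x*.062; print("yaw",np.arctan2(x[1],x[0]),"yaw from sides",[np.arctan2(*(a-b)[::-1]) for a,b in((C[0],C[3]),(C[1],C[2]))],"O",O)
print("bar",P(228,122,.072)); b=P(225,65,.072)-P(232,190,.072); print(np.linalg.norm(b),np.arctan2(b[1],b[0]))
k=P(287,405,.044)[:2]; print("cart",k,(k-O)@x,(k-O)@y)
w=robot.camera("wrist"); print(w["T_tool_cam"],w["camera_matrix"])
E
```

```text
[array([0.6576596 , 0.06783858]), array([ 0.67403476, -0.01278909]), array([ 0.48035578, -0.05180241]), array([0.46338157, 0.02897397])] [0.66584718 0.02752475] [ 0.47186868 -0.01141422] 0.19784818018812647 0.08227373653080088 0.08254057508317042
yaw 0.19810562262941064 yaw from sides [np.float64(0.1974401597572209), np.float64(0.19877296518534052)] O [0.62964528 0.02025763]
bar [0.63018778 0.02020102 0.072     ]
0.052165102385828103 0.03591096640485646
cart [ 0.51715341 -0.00142239] -0.11455855438153738 0.0008838046474086807
[[-7.74338053e-04  9.57397881e-01  2.88771014e-01  7.29700687e-02]
 [ 9.99999420e-01  5.25106578e-04  9.40543428e-04 -8.52831676e-04]
 [ 7.48838726e-04  2.88771574e-01 -9.57397732e-01 -1.44386643e-01]
 [ 0.00000000e+00  0.00000000e+00  0.00000000e+00  1.00000000e+00]] [[352.72464763   0.         315.45560817]
 [  0.         352.72464763 240.59895358]
 [  0.           0.           1.        ]]
```

move_arm([
  [-1, [0.98, -0.88, 0.2], [0, 0, 0]],
  [-1, [0.98, -0.88, 0.2], [0, 0, 0]],
  [-1, [0.98, -0.88, 0.2], [0, 0, 0]],
  [-1, [0.98, -0.88, 0.2], [0, 0, 0]],
  [-1, [0.98, -0.88, 0.2], [0, 0, 0]],
], newtons=40)

```text
time_s: 0.82
eef_pos: [0.2405, -0.3439, 0.2015]
ee_rot: [[0.968, 0.25, -0.0], [0.25, -0.968, -0.001], [-0.0, 0.001, -1.0]]
wrist_force: [0.6, -0.6, 0.5]
width: 0.001
finger_force: 0.0
```

move_arm([
  [-1, [0.98, -0.88, 0.2], [0, 0, 0]],
  [-1, [0.98, -0.88, 0.2], [0, 0, 0]],
  [-1, [0.98, -0.88, 0.2], [0, 0, 0]],
  [-1, [0.98, -0.88, 0.2], [0, 0, 0]],
  [-1, [0.98, -0.88, 0.2], [0, 0, 0]],
])

```text
time_s: 1.45
eef_pos: [0.3499, -0.1804, 0.1714]
ee_rot: [[0.968, 0.249, -0.0], [0.249, -0.968, -0.001], [-0.001, 0.001, -1.0]]
wrist_force: [0.3, 0.5, -1.1]
width: -0.0
finger_force: 0.0
```

move_arm([
  [-1, [0.98, -0.88, 0.0], [0, 0, 0]],
  [-1, [0.98, -0.88, 0.0], [0, 0, 0]],
  [-1, [0.98, -0.88, 0.0], [0, 0, 0]],
  [-1, [0.98, -0.88, 0.0], [0, 0, 0]],
  [-1, [0.98, -0.88, 0.0], [0, 0, 0]],
  [-1, [0.98, -0.88, 0.0], [0, 0, 0]],
])

```text
time_s: 2.2
eef_pos: [0.4589, -0.0171, 0.1714]
ee_rot: [[0.969, 0.246, -0.0], [0.246, -0.969, -0.001], [-0.0, 0.001, -1.0]]
wrist_force: [0.7, 0.5, 0.4]
width: 0.001
finger_force: 0.0
```

move_arm([
  [-1, [0, 0, 0], [0, 0, -1]],
  [-1, [0, 0, 0], [0, 0, -1]],
  [-1, [0, 0, 0], [0, 0, -1]],
  [-1, [0, 0, 0], [0, 0, -1]],
  [-1, [0, 0, 0], [0, 0, -1]],
  [-1, [0, 0, 0], [0, 0, -1]],
  [-1, [0, 0, 0], [0, 0, -1]],
  [-1, [0, 0, 0], [0, 0, -1]],
  [-1, [0, 0, 0], [0, 0, -1]],
  [-1, [0, 0, 0], [0, 0, -1]],
])

```text
time_s: 3.45
eef_pos: [0.4591, -0.0159, 0.1714]
ee_rot: [[-0.175, 0.985, 0.0], [0.985, 0.175, -0.0], [-0.0, 0.0, -1.0]]
wrist_force: [-0.5, -0.8, -0.2]
width: -0.001
finger_force: 0.0
```

move_arm([
  [-1, [0, 0, 0], [0, 0, -1]],
  [-1, [0, 0, 0], [0, 0, -1]],
  [-1, [0, 0, 0], [0, 0, -1]],
  [-1, [0, 0, 0], [0, 0, -1]],
  [-1, [0, 0, 0], [0, 0, -1]],
  [-1, [0, 0, 0], [0, 0, -1]],
  [-1, [0, 0, 0], [0, 0, -1]],
  [-1, [0, 0, 0], [0, 0, -1]],
  [-1, [0, 0, 0], [0, 0, -1]],
  [-1, [0, 0, 0], [0, 0, -1]],
])

```text
time_s: 4.7
eef_pos: [0.4592, -0.0152, 0.1713]
ee_rot: [[-0.994, -0.105, 0.0], [-0.105, 0.994, -0.0], [-0.0, -0.0, -1.0]]
wrist_force: [0.4, 0.1, -0.2]
width: -0.002
finger_force: 0.0
```

move_arm([
  [-1, [0, 0, 0], [0, 0, -0.063]],
  [-1, [0, 0, 0], [0, 0, -0.063]],
  [-1, [0, 0, 0], [0, 0, -0.063]],
])

```text
time_s: 5.08
eef_pos: [0.4592, -0.0151, 0.1713]
ee_rot: [[-0.98, -0.2, 0.0], [-0.2, 0.98, -0.0], [0.0, -0.0, -1.0]]
wrist_force: [-0.2, 0.5, 0.6]
width: 0.002
finger_force: 0.0
```

```bash
python3 - <<'E'
from h import *
s=robot.read_state(); c=robot.camera("wrist"); cv2.imwrite("pics/w1.png",c["frame"])
print(s["eef_pos"],s["ee_rot"],s["joint_positions"],s["wrist_force"])
R=np.array(s["ee_rot"]);d=np.array([.4585,-.0142,.027])-s["eef_pos"]; print("share",R.T@d/.15)
E
```

```text
[ 0.45923941 -0.01511332  0.17129707] [[-9.79757018e-01 -2.00190376e-01  9.43299993e-06]
 [-2.00190376e-01  9.79757013e-01 -9.76688806e-05]
 [ 1.03103221e-05 -9.75801670e-05 -9.99999995e-01]] [-1.13232197e-01 -1.08875950e-01  1.67828870e+00 -9.59776681e-05
  1.57215950e+00 -1.88558088e+00] [-0.19186783  0.54272235  0.5891354 ]
share [0.00360077 0.00704626 0.9619798 ]
```

View pics/w1.png

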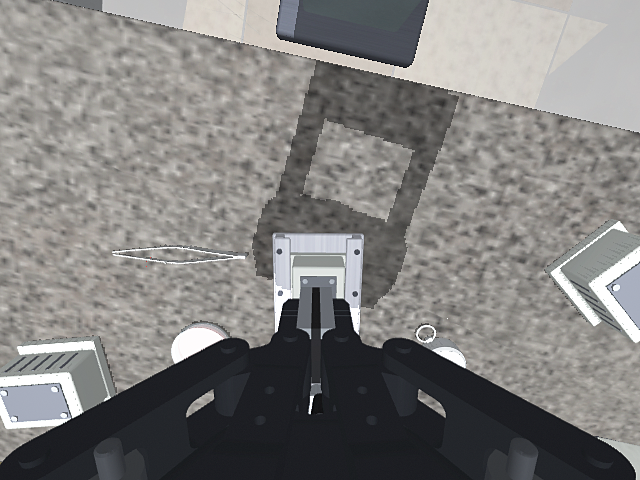

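The wrist view shows the dock's rear edge at row 234 (columns 273 to 363), the cartridge's rear top edge near row 255, and the fingers centred at column 317, in line with the dock. I'll check these positions by casting rays.

```bash
python3 - <<'E'
from h import *
s=robot.read_state(); c=robot.camera("wrist"); T=(s["ee_rot"],s["eef_pos"])
O=np.array([.6298,.0202]); a=.198; x=np.array([np.cos(a),np.sin(a)]); y=np.array([-x[1],x[0]])
f=c["frame"]; g=f[:,318].astype(int); print([(r,tuple(map(int,f[r,318]))) for r in range(228,290,3)])
for u,v,z in((273,234,.006),(363,234,.006),(293,255,.044),(344,255,.044),(302,277,.044),(337,277,.044)):
    p=onz(c,u,v,z,T)[:2]-O; print((u,v),p@x,p@y)
t=s["eef_pos"][:2]-O; print("tcp",t@x,t@y)
E
```

```text
[(228, (96, 99, 101)), (231, (91, 95, 97)), (234, (187, 176, 172)), (237, (224, 214, 211)), (240, (223, 213, 212)), (243, (222, 213, 210)), (246, (222, 214, 210)), (249, (222, 213, 210)), (252, (188, 183, 178)), (255, (204, 207, 201)), (258, (142, 143, 139)), (261, (143, 146, 141)), (264, (142, 144, 141)), (267, (196, 200, 194)), (270, (227, 228, 224)), (273, (225, 227, 224)), (276, (132, 131, 124)), (279, (132, 122, 117)), (282, (130, 122, 117)), (285, (134, 126, 119)), (288, (19, 17, 19))]
(273, 234) -0.16127113733272938 -0.03873344938740714
(363, 234) -0.161538614431104 0.04328588289361886
(293, 255) -0.15419673907035264 -0.018319604228858793
(344, 255) -0.15433052587564844 0.02319030359354732
(302, 277) -0.13493417204056687 -0.011139720131313726
(337, 277) -0.1350265512158435 0.01789617293662231
tcp -0.17415046440401521 -0.0010635108324434164
```

move_arm([
  [-1, [0, 0.012, 0.5], [0, 0, 0.001]],
  [-1, [0, 0.012, 0.8], [0, 0, 0.001]],
  [-1, [0, 0.012, 0.96], [0, 0, 0.001]],
  [-1, [0, 0.012, 0.96], [0, 0, 0.001]],
  [-1, [0, 0.012, 0.96], [0, 0, 0.001]],
  [-1, [0, 0.012, 0.96], [0, 0, 0.001]],
])

```text
time_s: 5.92
eef_pos: [0.46, -0.0134, 0.029]
ee_rot: [[-0.979, -0.202, 0.003], [-0.202, 0.979, -0.0], [-0.003, -0.001, -1.0]]
wrist_force: [0.0, -0.2, -0.1]
width: 0.001
finger_force: 0.0
```

move_arm([
  [-1, [-0.03, 0, 0], [0, 0, 0]],
  [-1, [-0.06, 0, 0], [0, 0, 0]],
  [-1, [-0.09, 0, 0], [0, 0, 0]],
  [-1, [-0.11, 0, 0], [0, 0, 0]],
  [-1, [-0.13, 0, 0], [0, 0, 0]],
  [-1, [-0.15, 0, 0], [0, 0, 0]],
  [-1, [-0.17, 0, 0], [0, 0, 0]],
  [-1, [-0.19, 0, 0], [0, 0, 0]],
  [-1, [-0.2, 0, 0], [0, 0, 0]],
  [-1, [-0.2, 0, 0], [0, 0, 0]],
  [-1, [-0.2, 0, 0], [0, 0, 0]],
])

```text
time_s: 7.3
eef_pos: [0.4884, -0.0073, 0.0274]
ee_rot: [[-0.979, -0.202, 0.0], [-0.202, 0.979, -0.0], [-0.0, -0.0, -1.0]]
wrist_force: [-0.7, -0.6, -0.2]
width: -0.001
finger_force: 0.0
```

move_arm([
  [-1, [-0.01, 0, 0], [0, 0, 0]],
  [-1, [-0.02, 0, 0], [0, 0, 0]],
  [-1, [-0.03, 0, 0], [0, 0, 0]],
  [-1, [-0.04, 0, 0], [0, 0, 0]],
  [-1, [-0.05, 0, 0], [0, 0, 0]],
  [-1, [-0.06, 0, 0], [0, 0, 0]],
  [-1, [-0.07, 0, 0], [0, 0, 0]],
  [-1, [-0.08, 0, 0], [0, 0, 0]],
  [-1, [-0.085, 0, 0], [0, 0, 0]],
  [-1, [-0.09, 0, 0], [0, 0, 0]],
  [-1, [-0.09, 0, 0], [0, 0, 0]],
])

```text
time_s: 8.68
eef_pos: [0.5016, -0.0045, 0.0273]
ee_rot: [[-0.979, -0.202, 0.0], [-0.202, 0.979, -0.0], [-0.0, -0.0, -1.0]]
wrist_force: [0.2, 0.0, 0.4]
width: -0.002
finger_force: 0.1
```

```bash
python3 - <<'E'
from h import *
print(np.array([[*robot.read_state()["wrist_force"],robot.camera("top") is None] for i in range(4)]).round(2))
c=robot.camera("wrist"); t=robot.camera("top")["frame"][205:345,265:405]
cv2.imwrite("pics/s1.png",np.hstack([cv2.resize(t,(400,400),interpolation=cv2.INTER_CUBIC),cv2.resize(c["frame"][200:360,240:400],(400,400))]))
E
```

```text
[[ 0.16  0.03  0.41  0.  ]
 [ 0.05  0.37 -0.47  0.  ]
 [-0.72  0.19 -0.97  0.  ]
 [-0.65  0.68 -0.42  0.  ]]
```

View pics/s1.png

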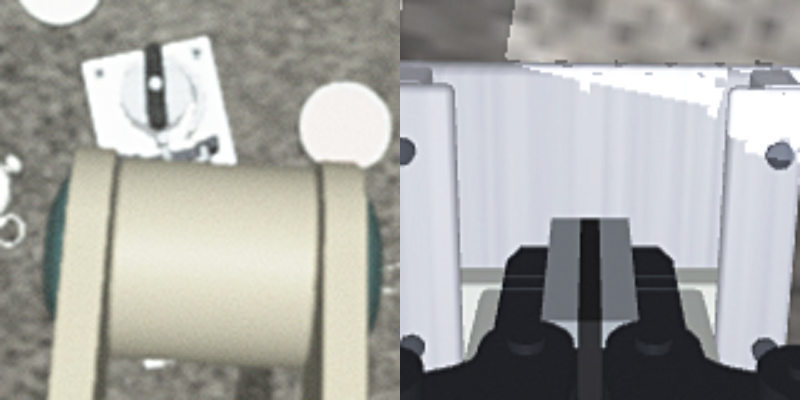

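The left crop shows the arm above the dock with the bar still open at (153,80). The right (wrist) crop shows the fingers directly behind the cartridge's rear face, centred between the rails. I'll go on in small steps and watch the force.

move_arm([
  [-1, [-0.005, 0, 0], [0, 0, 0]],
  [-1, [-0.01, 0, 0], [0, 0, 0]],
  [-1, [-0.015, 0, 0], [0, 0, 0]],
  [-1, [-0.02, 0, 0], [0, 0, 0]],
  [-1, [-0.02, 0, 0], [0, 0, 0]],
  [-1, [-0.02, 0, 0], [0, 0, 0]],
])

```text
time_s: 9.72
eef_pos: [0.5046, -0.0039, 0.0273]
ee_rot: [[-0.979, -0.202, 0.0], [-0.202, 0.979, -0.0], [-0.0, -0.0, -1.0]]
wrist_force: [-0.2, -0.3, -0.2]
width: 0.001
finger_force: 0.0
```

move_arm([
  [-1, [-0.004, 0, 0], [0, 0, 0]],
  [-1, [-0.007, 0, 0], [0, 0, 0]],
  [-1, [-0.007, 0, 0], [0, 0, 0]],
])

```text
time_s: 10.1
eef_pos: [0.5055, -0.0037, 0.0273]
ee_rot: [[-0.979, -0.202, 0.0], [-0.202, 0.979, -0.0], [-0.0, -0.0, -1.0]]
wrist_force: [-0.9, -0.2, 0.5]
width: -0.001
finger_force: 0.4
```

move_arm([
  [-1, [-0.004, 0, 0], [0, 0, 0]],
  [-1, [-0.007, 0, 0], [0, 0, 0]],
  [-1, [-0.007, 0, 0], [0, 0, 0]],
])

```text
time_s: 10.48
eef_pos: [0.5066, -0.0035, 0.0273]
ee_rot: [[-0.979, -0.202, 0.0], [-0.202, 0.979, -0.0], [-0.0, -0.0, -1.0]]
wrist_force: [-0.9, 0.6, -0.1]
width: 0.002
finger_force: 0.3
```

move_arm([
  [-1, [-0.004, 0, 0], [0, 0, 0]],
  [-1, [-0.007, 0, 0], [0, 0, 0]],
  [-1, [-0.007, 0, 0], [0, 0, 0]],
])

```text
time_s: 10.85
eef_pos: [0.5076, -0.0033, 0.0273]
ee_rot: [[-0.979, -0.202, 0.0], [-0.202, 0.979, -0.0], [-0.0, -0.0, -1.0]]
wrist_force: [-0.9, 0.3, -0.6]
width: 0.001
finger_force: 0.2
```

move_arm([
  [-1, [-0.004, 0, 0], [0, 0, 0]],
  [-1, [-0.007, 0, 0], [0, 0, 0]],
  [-1, [-0.007, 0, 0], [0, 0, 0]],
])

```text
time_s: 11.22
eef_pos: [0.5086, -0.0031, 0.0273]
ee_rot: [[-0.979, -0.202, 0.0], [-0.202, 0.979, -0.0], [-0.0, -0.0, -1.0]]
wrist_force: [-0.3, 0.7, -0.7]
width: 0.001
finger_force: 0.2
```

move_arm([
  [-1, [-0.004, 0, 0], [0, 0, 0]],
  [-1, [-0.007, 0, 0], [0, 0, 0]],
  [-1, [-0.007, 0, 0], [0, 0, 0]],
])

```text
time_s: 11.6
eef_pos: [0.5091, -0.0029, 0.0272]
ee_rot: [[-0.979, -0.202, -0.002], [-0.202, 0.979, -0.0], [0.002, 0.0, -1.0]]
wrist_force: [-4.4, -0.4, 2.5]
width: 0.003
finger_force: 2.6
```

move_arm([
  [-1, [-0.004, 0, 0], [0, 0, 0]],
  [-1, [-0.007, 0, 0], [0, 0, 0]],
  [-1, [-0.007, 0, 0], [0, 0, 0]],
])

```text
time_s: 11.98
eef_pos: [0.5095, -0.0027, 0.027]
ee_rot: [[-0.979, -0.202, -0.003], [-0.202, 0.979, -0.0], [0.003, 0.001, -1.0]]
wrist_force: [-6.5, 0.5, 3.4]
width: 0.001
finger_force: 3.8
```

move_arm([
  [-1, [-0.004, 0, 0], [0, 0, 0]],
  [-1, [-0.007, 0, 0], [0, 0, 0]],
  [-1, [-0.007, 0, 0], [0, 0, 0]],
])

```text
time_s: 12.35
eef_pos: [0.51, -0.0025, 0.0268]
ee_rot: [[-0.979, -0.202, -0.005], [-0.202, 0.979, -0.0], [0.004, 0.001, -1.0]]
wrist_force: [-10.3, -1.1, 5.3]
width: 0.001
finger_force: 5.1
```

move_arm([
  [-1, [-0.001, 0, 0], [0, 0, 0]],
  [-1, [-0.001, 0, 0], [0, 0, 0]],
  [-1, [-0.001, 0, 0], [0, 0, 0]],
  [-1, [-0.001, 0, 0], [0, 0, 0]],
  [-1, [-0.001, 0, 0], [0, 0, 0]],
])

```text
time_s: 12.98
eef_pos: [0.51, -0.0025, 0.0268]
ee_rot: [[-0.979, -0.202, -0.005], [-0.202, 0.979, -0.0], [0.005, 0.001, -1.0]]
wrist_force: [-10.4, -0.6, 4.8]
width: -0.002
finger_force: 5.5
```

```bash
python3 - <<'E'
from h import *
for i in range(3): print(robot.read_state()["wrist_force"].round(1)); robot.camera("scene")
s=robot.read_state(); O=np.array([.6298,.0202]); print((s["eef_pos"][:2]-O)@[np.cos(.198),np.sin(.198)])
E
```

```text
[-10.4  -0.6   4.8]
[-9.8 -0.1  5.6]
[-11.1  -1.6   6.1]
-0.12192449918512405
```

move_arm([
  [-1, [0.02, 0, 0], [0, 0, 0]],
  [-1, [0.08, 0, 0], [0, 0, 0]],
  [-1, [0.2, 0, 0], [0, 0, 0]],
  [-1, [0.2, 0, 0], [0, 0, 0]],
  [-1, [0.2, 0, -0.4], [0, 0, 0]],
  [-1, [0.2, 0, -0.7], [0, 0, 0]],
  [1, [0.2, 0, -0.93], [0, 0, 0]],
  [1, [0.2, 0, -0.93], [0, 0, 0]],
  [1, [0.2, 0, -0.93], [0, 0, 0]],
  [1, [0.2, 0, -0.93], [0, 0, 0]],
], newtons=100)

```text
time_s: 14.38
eef_pos: [0.4819, -0.0084, 0.1653]
ee_rot: [[-0.979, -0.202, -0.002], [-0.202, 0.979, 0.0], [0.002, 0.001, -1.0]]
wrist_force: [0.4, -0.3, -0.6]
width: 0.846
finger_force: 0.0
```

move_arm([
  [1, [-0.4, 0, 0], [0, 0, 0]],
  [1, [-0.7, 0, 0], [0, 0, 0]],
  [1, [-1, 0, 0], [0, 0, 0]],
  [1, [-1, 0, 0], [0, 0, 0.1]],
  [1, [-1, 0, 0], [0, 0, 0.1]],
  [1, [-1, 0, 0], [0, 0, 0.1]],
])

```text
time_s: 15.12
eef_pos: [0.6289, 0.0217, 0.1665]
ee_rot: [[-0.998, -0.056, -0.0], [-0.056, 0.998, -0.0], [0.0, -0.0, -1.0]]
wrist_force: [0.3, -0.1, 0.9]
width: 1.001
finger_force: 0.0
```

```bash
python3 - <<'E'
from h import *
s=robot.read_state(); c=robot.camera("wrist"); cv2.imwrite("pics/w2.png",c["frame"])
R=np.array(s["ee_rot"]); print(s["eef_pos"],R[:,0],s["joint_positions"],s["wrist_force"])
d=np.array([.630,.0202,.053])-s["eef_pos"]; print("share",R.T@d/.15)
E
```

```text
[0.62894414 0.02171811 0.16654801] [-9.98446139e-01 -5.57233171e-02  4.68319062e-04] [-2.41158392e-02  3.73063692e-01  1.16134478e+00 -7.91153416e-05
  1.60764767e+00 -1.65066727e+00] [ 0.26470465 -0.1431612   0.8761951 ]
share [-0.00681865 -0.01046557  0.75698403]
```

View pics/w2.png

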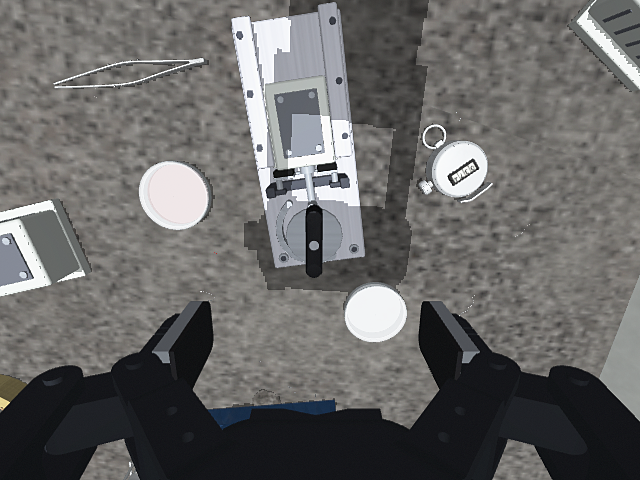

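The wrist view shows the black bar upright at (314,245), lined up with the tool's x axis. The cartridge sits with its bolt reaching the hook at about (308,190), and the bystanders are undisturbed.

```bash
python3 - <<'E'
from h import *
s=robot.read_state(); c=robot.camera("wrist"); T=(s["ee_rot"],s["eef_pos"]); R=np.array(s["ee_rot"])
m=(c["frame"].max(2)<60).astype(np.uint8); m[:200]=0;m[282:]=0;m[:,:300]=0;m[:,330:]=0
n,l,st,ce=cv2.connectedComponentsWithStats(m); i=1+st[1:,4].argmax(); print(st[i],ce[i])
pts=np.argwhere(l==i)[:,::-1].astype(np.float32); print(cv2.minAreaRect(pts))
p=onz(c,314,245,.073,T); print(p, R.T@(p-s["eef_pos"])/.15)
E
```

```text
[ 306  204   17   74 1074] [313.80260708 240.30726257]
((314.0, 240.5), (73.0, 16.0), 90.0)
[0.62980274 0.02153913 0.073     ] [-0.00525447 -0.00126162  0.6261163 ]
```

move_arm([
  [1, [-0.007, -0.005, 0.3], [0, 0, 0]],
  [1, [-0.007, -0.005, 0.6], [0, 0, 0]],
  [1, [-0.007, -0.005, 0.757], [0, 0, 0]],
  [1, [-0.007, -0.005, 0.757], [0, 0, 0]],
  [0, [-0.007, -0.005, 0.757], [0, 0, 0]],
  [-1, [-0.007, -0.005, 0.757], [0, 0, 0]],
  [-1, [-0.007, -0.005, 0.757], [0, 0, 0]],
  [-1, [-0.007, -0.005, 0.757], [0, 0, 0]],
  [-1, [-0.007, -0.005, 0.757], [0, 0, 0]],
  [-1, [-0.007, -0.005, 0.757], [0, 0, 0]],
  [-1, [-0.007, -0.005, 0.757], [0, 0, 0]],
], newtons=80)

```text
time_s: 16.6
eef_pos: [0.6307, 0.0206, 0.054]
ee_rot: [[-0.999, -0.053, 0.001], [-0.053, 0.999, -0.001], [-0.001, -0.001, -1.0]]
wrist_force: [-2.6, -3.7, 5.2]
width: 0.115
finger_force: 80.9
```

move_arm([
  [-1, [0, 0, 0], [0, 0, 0.09]],
  [-1, [0, 0, 0], [0, 0, 0.18]],
  [-1, [0, 0, 0], [0, 0, 0.27]],
  [-1, [0, 0, 0], [0, 0, 0.36]],
  [-1, [0, 0, 0], [0, 0, 0.45]],
  [-1, [0, 0, 0], [0, 0, 0.54]],
  [-1, [0, 0, 0], [0, 0, 0.63]],
  [-1, [0, 0, 0], [0, 0, 0.72]],
  [-1, [0, 0, 0], [0, 0, 0.8]],
  [-1, [0, 0, 0], [0, 0, 0.8]],
])

```text
time_s: 17.85
eef_pos: [0.6305, 0.0202, 0.054]
ee_rot: [[-0.41, 0.912, 0.0], [0.912, 0.41, -0.001], [-0.001, -0.0, -1.0]]
wrist_force: [-3.8, -5.2, 5.2]
width: 0.12
finger_force: 81.0
```

move_arm([
  [-1, [0, 0, 0], [0, 0, 0.09]],
  [-1, [0, 0, 0], [0, 0, 0.18]],
  [-1, [0, 0, 0], [0, 0, 0.27]],
  [-1, [0, 0, 0], [0, 0, 0.36]],
  [-1, [0, 0, 0], [0, 0, 0.45]],
  [-1, [0, 0, 0], [0, 0, 0.54]],
  [-1, [0, 0, 0], [0, 0, 0.63]],
  [-1, [0, 0, 0], [0, 0, 0.72]],
  [-1, [0, 0, 0], [0, 0, 0.8]],
  [-1, [0, 0, 0], [0, 0, 0.8]],
])

```text
time_s: 19.1
eef_pos: [0.63, 0.0202, 0.054]
ee_rot: [[0.702, 0.712, -0.001], [0.712, -0.702, -0.002], [-0.002, 0.0, -1.0]]
wrist_force: [-5.6, -4.6, 7.8]
width: 0.112
finger_force: 81.2
```

```bash
python3 - <<'E'
from h import *
s=robot.read_state(); R=s["ee_rot"]; print("torque",s["wrist_torque"],s["wrist_force"],"yaw",np.arctan2(R[1,0],R[0,0]),s["joint_positions"][5])
E
```

```text
torque [-0.78771888  0.98558677 -0.03183728] [-5.59387291 -4.64827258  7.83685708] yaw 0.7930344004156572 0.7522156132425019
```

move_arm([
  [-1, [0, 0, 0], [0, 0, 0.08]],
  [-1, [0, 0, 0], [0, 0, 0.16]],
  [-1, [0, 0, 0], [0, 0, 0.24]],
  [-1, [0, 0, 0], [0, 0, 0.32]],
  [-1, [0, 0, 0], [0, 0, 0.36]],
  [-1, [0, 0, 0], [0, 0, 0.38]],
  [-1, [0, 0, 0], [0, 0, 0.38]],
])

```text
time_s: 19.98
eef_pos: [0.6299, 0.0204, 0.054]
ee_rot: [[0.975, 0.222, -0.001], [0.222, -0.975, -0.001], [-0.002, 0.001, -1.0]]
wrist_force: [-7.1, -4.2, 8.2]
width: 0.119
finger_force: 81.3
```

```bash
cat > q.py <<'E'
from h import *
s=robot.read_state(); R=s["ee_rot"]; y=np.arctan2(R[1,0],R[0,0]); print("torque",s["wrist_torque"],s["wrist_force"],"cam",.198+np.pi-y)
E
python3 q.py
```

```text
torque [-0.72152026  1.0864245   0.044254  ] [-7.07526447 -4.19990031  8.15337561] cam 3.1152959234877655
```

move_arm([
  [-1, [0, 0, 0], [0, 0, 0.02]],
  [-1, [0, 0, 0], [0, 0, 0.03]],
  [-1, [0, 0, 0], [0, 0, 0.03]],
  [-1, [0, 0, 0], [0, 0, 0.03]],
])

```text
time_s: 20.48
eef_pos: [0.6298, 0.0204, 0.054]
ee_rot: [[0.984, 0.179, -0.002], [0.179, -0.984, -0.002], [-0.002, 0.001, -1.0]]
wrist_force: [-6.7, -4.4, 8.0]
width: 0.119
finger_force: 81.4
```

```bash
python3 q.py
```

```text
torque [-0.7623555   1.16868787  0.41287938] [-6.73930821 -4.4435705   7.9902341 ] cam 3.159346207347421
```

The torque rises to 0.41 N m at 3.16 rad, so the cam is at its stop. I'll release and back away.

move_arm([
  [-1, [0, 0, 0], [0, 0, -0.01]],
  [0.3, [0, 0, 0], [0, 0, -0.01]],
  [0.3, [0, 0, 0], [0, 0, -0.01]],
  [0.3, [0, 0, 0], [0, 0, -0.01]],
  [0.3, [0, 0, 0], [0, 0, -0.01]],
  [0.3, [0, 0, -0.2], [0, 0, -0.01]],
  [0.3, [0, 0, -0.5], [0, 0, -0.01]],
  [0.3, [0, 0, -0.8], [0, 0, -0.01]],
  [0.3, [-0.6, 0, -1], [0, 0, -0.01]],
  [0.3, [-1, 0, -1], [0, 0, -0.01]],
  [0.3, [-1, 0, -1], [0, 0, -0.01]],
  [0.3, [-1, 0, -1], [0, 0, -0.01]],
])

```text
time_s: 21.98
eef_pos: [0.482, -0.0059, 0.2042]
ee_rot: [[0.981, 0.193, 0.002], [0.193, -0.981, -0.0], [0.002, 0.001, -1.0]]
wrist_force: [-0.5, 0.0, 0.1]
width: 0.649
finger_force: 0.0
```

```bash
python3 - <<'E'
from h import *
s=robot.read_state(); print(s["eef_pos"],s["wrist_force"])
c=robot.camera("scene")["frame"]; w=robot.camera("wrist")["frame"]
cv2.imwrite("pics/end.png",np.hstack([cv2.resize(w,(400,300)),cv2.resize(c[190:320,210:450],(400,300),interpolation=cv2.INTER_CUBIC)]))
E
```

```text
[ 0.48202832 -0.00591069  0.20421364] [-0.54706535  0.0035716   0.07000382]
```

View pics/end.png

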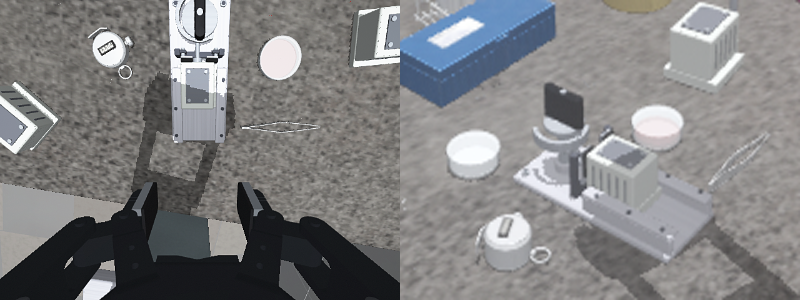

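The bar at (200,15) is aligned with the dock. The cartridge at (198,87) sits tight on the seal, and the bystanders haven't moved. I'll do one quick numeric check of the cartridge position.

```bash
python3 - <<'E'
from h import *
s=robot.read_state(); c=robot.camera("wrist"); T=(s["ee_rot"],s["eef_pos"]); f=c["frame"]
O=np.array([.6298,.0205]); x=np.array([np.cos(.198),np.sin(.198)]); y=np.array([-x[1],x[0]])
m=cv2.inRange(f,(100,85,80),(150,135,125)); m[:95]=0;m[180:]=0;m[:,:280]=0;m[:,350:]=0
for r in range(95,235,4): print(r,f[r,300],f[r,316],end=" ")
for v in (105,110,160,165,170,175): 
    p=onz(c,316,v,.044,T)[:2]-O; print("\n",v,p@x,p@y,end="")
E
```

```text
95 [39 36 35] [247 242 235] 99 [11 10  9] [201 192 182] 103 [251 251 251] [251 251 251] 107 [252 252 252] [252 252 252] 111 [177 163 156] [185 172 163] 115 [252 247 242] [188 174 167] 119 [185 174 166] [187 174 167] 123 [186 174 166] [187 173 167] 127 [185 171 164] [185 173 166] 131 [184 173 166] [187 174 166] 135 [195 183 175] [185 172 164] 139 [110 104  99] [187 173 167] 143 [111 102  98] [106  99  95] 147 [109 102  98] [110 103  99] 151 [109 101  97] [109 101  97] 155 [107 101  97] [109 103  97] 159 [132 124 120] [108 101  96] 163 [105  97  94] [106 100  95] 167 [190 193 188] [190 194 187] 171 [187 189 184] [186 189 184] 175 [172 164 159] [174 163 160] 179 [170 162 160] [175 165 161] 183 [170 162 160] [174 165 163] 187 [171 161 159] [174 165 161] 191 [169 160 157] [174 164 163] 195 [170 160 157] [173 164 161] 199 [168 160 155] [174 164 161] 203 [166 158 155] [173 165 162] 207 [167 158 156] [174 165 162] 211 [165 157 154] [173 163 161] 215 [164 157 154] [173 163 161] 219 [163 155 152] [172 164 162] 223 [169 159 158] [179 168 168] 227 [130 134 138] [70 73 76] 231 [124 125 130] [112 112 117] 
 105 -0.053182122522006624 0.003398394804725164
 110 -0.05697210876844348 0.003412141375776237
 160 -0.09653388539603863 0.0035556349765324333
 165 -0.10066423631159449 0.003570616076366221
 170 -0.10482778214632588 0.0035857175767200315
 175 -0.10902492468755591 0.00360094093490735
```

```bash
python3 -c "
from plant import robot
print(robot.finish_job())"
```

```text
the job is handed in; nothing more can be done
None
```

The job is handed in; the judge gave no verdict. The cartridge was pressed on the seal at about 12 N, the cam was turned to its stop at about 3.14 rad, the cartridge measures x ≈ -78 mm, and in the last pictures the bystanders looked undisturbed with the robot clear.

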